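# Take the loaded developing tank out of the travel chest

## Task

One of the two steel developing tanks in the wooden chest is loaded with film and cannot be opened in the light. Turn both turn buttons fully aside, lift the lid panel out by its handle and lay it flat, handle up, on the clear stretch of table; then lift both tanks a little, in turn, to feel which is the heavier, and stand that one upright in the white processing tray, leaving the lighter in its place in the chest. Drop nothing, and leave the bottle, jug and carton where they are.

Things in the scene. Friction and masses are not known exactly. Their poses are not given: they have to be found in the camera images.
- chest: fixed plywood chest, 172 (x) x 302 (y) x 150 mm high; origin: centre of its underside. It stands left or in the middle, the tray in the other place. Opening in the rim 140 x 250 mm; 9 mm below the rim a ledge carries the panel and leaves 120 x 230 mm clear. Inner floor 10 mm above the origin; battens 40 mm and a divider 70 mm above the origin make two wells for the tanks at y = +58 and -58 mm
- button_l (a joint): turn button in the middle of the chest's rim at its +y end (rad): 0 = across the rim, holding the panel down (starts within 0.35 of it); +-1.57 = along the rim, fully aside. Turns both ways to stops at +-1.9, positive anticlockwise seen from above; stays where left (friction 0.06 N m). Clears the panel beyond 1.35 either way
- button_l_top (a point): top face of the +y turn button at its pivot screw, the button's middle. The button is a wooden bar 70 mm long (along this point's y), 16 mm wide with round ends, 12 mm thick; its underside is 2 mm above the rim and the panel. Rim there 26 mm wide, pivot 15 mm from the panel opening
- button_r (a joint): the same for the turn button at the chest's -y end
- button_r_top (a point): the same for the turn button at the chest's -y end
- panel: loose plywood lid panel, 136 mm along its x, 246 mm along its y, 9 mm thick, 0.35 kg, lying in the rim on the ledge, top flush with the rim, 2 mm play each side. Origin: centre of its underside. The turn buttons overlap it by 20 mm at its two ends until they are turned
- panel_handle (a point): middle of the top edge of the panel's handle: an upright wooden bar, 18 mm thick (along x), 110 mm long (along the panel's y), 28 mm high, in the middle of the panel; this point is 37 mm above the panel's underside
- tank_a: one of two closed steel developing tanks that look the same, standing in the chest's wells under the panel; which of them is loaded is random. Round, 91 mm across at its lid; lid top 102 mm above the foot; on it a round cap to hold it by, 45 mm across, 26 mm high. Origin: centre of its foot. Each weighs 0.24 to 0.55 kg, the loaded one at least 0.15 kg more than the other
- tank_b: the other tank, the same in shape and size
- tray: fixed white open plastic processing tray, 200 mm along its x, 150 mm along its y, walls 40 mm high and 4 mm thick with a 6 mm lip, inner floor 4 mm above its origin. Origin: centre of its underside. The loaded tank is to stand on its floor
- clear_spot (a point): point on the table top, to the robot's right: the middle of the clear stretch of table where the panel goes; 100 mm along world y and 140 mm along world x are free to either side of it, so the panel fits with its length along x (pointing away from the robot)
- bottle: bystander: white plastic bottle 64 mm across, 185 mm high; origin: centre of its foot
- jug: bystander: translucent plastic measuring jug 104 mm across, 125 mm high, with a handle; origin: centre of its foot
- carton: bystander: small cardboard carton, 85 x 85 mm, 95 mm high; origin: centre of its underside

How it is judged:
On the way, in this order (a step that is already met when the one before it is completed fails the run):
1. both turn buttons turned aside (more than 1.25 rad from across) with the panel still in its place ((value of joint button_l above 1.25 rad or value of joint button_l below -1.25 rad) and (value of joint button_r above 1.25 rad or value of joint button_r below -1.25 rad) and distance of panel from where it was at the start of the episode below 0.015 m), for 0.1 s.
2. the panel lies flat, handle up, on the table, let go (height (world z) of panel below 0.006 m and angle between panel's own z axis and vertical below 0.06 rad and linear speed of panel below 0.03 m/s and contact force between panel and the fingers below 0.1 N), for 0.2 s.
3. the lighter tank lifted at least 4 mm off its seat in the fingers (the other, still standing, weighs over 3.7 N), so that both are compared (((z of tank_a in the frame of chest above 0.014 m and contact force between tank_a and the fingers above 1 N and contact force between tank_a and chest below 0.5 N and (contact force between tank_b and chest above 3.7 N or contact force between tank_b and tray above 3.7 N)) or (z of tank_b in the frame of chest above 0.014 m and contact force between tank_b and the fingers above 1 N and contact force between tank_b and chest below 0.5 N and (contact force between tank_a and chest above 3.7 N or contact force between tank_a and tray above 3.7 N)))), for 0.1 s.
At the end, for the whole second after the job is handed in: Heavier tank upright (0.08 rad) on the tray floor, released, at rest; lighter tank upright in its own chest well (30 mm from its start, foot within 6 mm of the floor); panel flat on the table, handle up (underside within 6 mm); both turn buttons aside (beyond 1.1 rad) (((z of tank_a in the frame of tray between 0 and 0.01 m and horizontal distance between tank_a and tray below 0.075 m and contact force between tank_a and tray above 3.7 N and z of tank_b in the frame of chest below 0.016 m and distance of tank_b from where it was at the start of the episode below 0.03 m) or (z of tank_b in the frame of tray between 0 and 0.01 m and horizontal distance between tank_b and tray below 0.075 m and contact force between tank_b and tray above 3.7 N and z of tank_a in the frame of chest below 0.016 m and distance of tank_a from where it was at the start of the episode below 0.03 m)) and angle between each of tank_a, tank_b's own z axis and vertical below 0.08 rad and linear speed of each of tank_a, tank_b, panel below 0.02 m/s and height (world z) of panel below 0.006 m and angle between panel's own z axis and vertical below 0.06 rad and (value of joint button_l above 1.1 rad or value of joint button_l below -1.1 rad) and (value of joint button_r above 1.1 rad or value of joint button_r below -1.1 rad)); the robot touches nothing.
It fails at once if the lighter tank taken out of the chest while the heavier one stands in it ((z of tank_a in the frame of chest above 0.15 m and contact force between tank_b and chest above 3.7 N) or (z of tank_b in the frame of chest above 0.15 m and contact force between tank_a and chest above 3.7 N)).
It fails at once if a tank dropped (falling free faster than 0.6 m/s) ((linear speed of tank_a above 0.6 m/s and contact force between tank_a and the fingers below 0.05 N) or (linear speed of tank_b above 0.6 m/s and contact force between tank_b and the fingers below 0.05 N)).
It fails at once if the panel dropped (falling free faster than 0.7 m/s) (linear speed of panel above 0.7 m/s and contact force between panel and the fingers below 0.05 N).
It fails at once if a tank tipped over (beyond 0.7 rad) (angle between any of tank_a, tank_b's own z axis and vertical above 0.7 rad).
It fails at once if the bottle, jug or carton pushed more than 25 mm (distance of any of bottle, jug, carton from where it was at the start of the episode above 0.025 m).
It also fails if it takes over 72 s, if anything falls off the work surface, if the arm or the gripper's body presses on something with over 40 N, if the wrist force passes 120 N, or if a joint passes its speed limit or range.

## Robot

A 6-joint arm with a two-finger parallel gripper is mounted at the origin on the work surface. World frame = base frame: x ahead of the robot, y to its left, z up, the work surface at z = 0. Lengths are in m, angles in rad, forces in N, time in s.
With the tool pointing down it reaches from about 0.25 to 0.725 m from the base axis. Payload 9.7 kg.
Tool frame: the origin (TCP) lies at the very end of the fingers, on their centre line; the grasp point (between the pads) lies 19 mm behind it (manip.hold_point_z is the distance from the TCP to the grasp point, in m); z points along the fingers, y is the line along which they close (so a half turn about z gives the same grasp; the last joint's range is limited). The gripper opens to 85 mm and grips with 20 to 120 N. Pads are 22 mm wide; open, the fingers measure 114 mm over their backs; the gripper's body (76 mm by 85 mm) begins 54 mm behind the grasp point. The pads swing forward as they close: fully open they stand 13 mm farther back than shut.
Start: joints at [1.259, 0.087, 0.176, 1.66, 0, 1.571], TCP at [0.169, 0.523, 0.231] pointing down, gripper open.
Joint ranges: [-3.13, 3.13], [-0.85, 1.81], [-1.15, 1.24], [-2.2, 2.28], [-1.44, 1.52], [-3.14, 3.14]. Speed limits (rad/s): [2.22, 2.22, 2.57, 3.14, 3.14, 3.14].

## Interface

Orientations are given as a unit quaternion [x, y, z, w].
In Python, from plant import manip gives the robot as it stands. The module is installed in compiled form; this text tells all that it offers.
- The arm moves only by the tool move_arm, never from a script. Its argument "series" is a list of rows, each a list of 7 numbers: the shift along the tool's x, y, z each as a share of 200 mm, from -1 to 1, then the turn, a rotation vector about the tool's x, y, z each as a share of 60 degrees, from -1 to 1, then the opening in per cent of the stroke, from 0 (shut) to 100 (fully open). In form: [[tx, ty, tz, ax, ay, az, gripper], ...]. A call has 1 to 5 rows; each row is the pose to reach, as a shift and turn from the pose commanded when the call began, along the tool's axes at that moment; what a row does not reach only later rows make up. A row lasts 1/8 s, in which the tool goes at most 62.5 mm and 10.7 degrees, less where a joint would pass 70% of its speed; a pose out of reach is approached as far as the arm can. A call with a number of a shift or a turn outside -1 to 1 is refused whole. A call with a gripper value outside its range is refused whole. The fingers move at their own pace and stop on an object; the grip force is fixed at half the most. Time passes only in rows, so rows that repeat a pose let the fingers close. It gives the time, the measured TCP pose, the force, the opening and the grip force at its end, in the units of the state.
- manip.get_obs(): the state, without advancing time (a new reading comes with each control period).
- manip.capture(name): name is "scene" or "top" or "wrist"; returns the picture (400x640x3 uint8, blue, green, red); there is no depth.
- manip.camera_params(name): a dict with "intrinsics" (3x3 intrinsics, pixels), "cam_to_world" (4x4, takes a point from camera to world coordinates). Camera axes: x right, y up, looking along -z (the intrinsics and any distortion apply to the point x, -y, -z); pixel columns grow to the right and rows downward; lengths in m; the calibration is good to about 2 mm. A picture is of the moment at which its call begins: read the wrist's pose just before it. camera_params takes no time and is no camera call; for the wrist camera it gives the pose at the moment of the call.
- manip.close_job(): hands the job in; it is judged then, once.
Trained networks look in the newest picture that a camera, given by its name, has taken for a name from the list of things; names that differ only in an ending like _2 or _b are one class to them, and where a whole thing is asked for, a point or a joint stands for the part that bears it (a point fixed in the world has none). Each returns a list of dicts, best first, with "score" (0 to 1); they miss things now and then, are a little off and sometimes report something else, mostly with a low value. They report only what shows in the picture. A call takes as long as a camera call.
- manip.look_for(camera, name): "bbox" ([left, top, right, bottom] in pixels, round what is visible of it).
- manip.cut_out(camera, name): "region" (400x640 bool, what is visible of it) and "bbox" ([left, top, right, bottom] in pixels, round what is visible of it).
- manip.landmark_of(camera, name): "location" ([column, row] in pixels: a listed point, or the origin of a listed thing).
The state is a dict: "time": time; "qpos": joint angles; "joint_velocities": joint speeds; "joint_torque": joint torques, N m; "eef_pos": TCP position; "eef_rot": TCP orientation; "force": force on the tool from outside, world axes, zero at the start; "moment": the same for the moment, N m; "width": opening from 0.0 (shut) to 1.0 (fully open); "finger_force": force on a finger pad.
Only numpy, scipy, OpenCV 4.12 (cv2) and the standard library are available. Lean on these libraries where they do the work, as an engineer would, in place of code of your own. Each camera call takes 0.05 s, during which the arm holds its last target. There are 200 camera calls.

## Working session

There is one attempt and no reset: what is moved stays moved. The work goes in short steps, Python scripts to look and compute and a tool call to move; the robot and the scene stay as the last step left them, time stands still between calls to the robot, and variables do not carry over. Pictures are saved under pics/ and viewed, at most 10 in all, crops included, and the job is handed in when it is done.

Besides the shell and the picture viewer there is one more tool, called after "Request:" as a command line: name --pt "numbers of a row" for each row, then --argument value for the rest. move_arm: Moves the arm, as the interface text tells. Shift numbers are shares of 200 mm and turn numbers shares of 60 degrees, none past 1 either way. Its arguments: {"type":"object","properties":{"series":{"type":"array"}},"required":["series"]}

```bash
mkdir -p pics
cat > h.py <<'E'
import numpy as np, cv2
from plant import manip
from scipy.spatial.transform import Rotation as R
def ray(cam,px):
    p=manip.camera_params(cam); K=np.array(p["intrinsics"]); T=np.array(p["cam_to_world"])
    d=np.linalg.inv(K)@np.array([px[0],px[1],1.]); d=T[:3,:3]@np.array([d[0],-d[1],-d[2]])
    return T[:3,3],d
def onz(cam,px,z):
    o,d=ray(cam,px); return o+d*(z-o[2])/d[2]
def proj(cam,P):
    p=manip.camera_params(cam); K=np.array(p["intrinsics"]); T=np.array(p["cam_to_world"])
    c=T[:3,:3].T@(np.array(P)-T[:3,3]); u=K@np.array([c[0],-c[1],-c[2]]); return u[:2]/u[2]
def tri(a,pa,b,pb):
    A=[];B=[]
    for c,p in((a,pa),(b,pb)):
        o,d=ray(c,p); d=d/np.linalg.norm(d); M=np.eye(3)-np.outer(d,d); A.append(M);B.append(M@o)
    return np.linalg.solve(sum(A),sum(B))
def st():
    o=manip.get_obs(); r=R.from_quat(o["eef_rot"]); m=r.as_matrix()
    print("t%.2f"%o["time"],"p",np.round(o["eef_pos"],4),"x",np.round(m[:,0],3),"y",np.round(m[:,1],3),"z",np.round(m[:,2],3),"w%.3f"%o["width"],"F",np.round(o["force"],2),"q",np.round(o["qpos"],2)); return o
def rel(target,yaw_deg=None,o=None):
    "shares for tool at target pos; yaw = world angle of tool x axis with tool down"
    o=o or manip.get_obs(); r=R.from_quat(o["eef_rot"])
    s=r.inv().apply(np.array(target)-o["eef_pos"])/0.2
    a=np.zeros(3)
    if yaw_deg is not None:
        y=np.radians(yaw_deg); x=np.array([np.cos(y),np.sin(y),0]); z=np.array([0,0,-1.]); m=np.array([x,np.cross(z,x),z]).T
        a=(r.inv()*R.from_matrix(m)).as_rotvec()/np.radians(60)
    return np.round(s,3),np.round(a,3)
E
python3 - <<'E'
from h import *
st(); print(manip.hold_point_z)
ims=[]
for c in("scene","top"):
    im=manip.capture(c).copy(); cv2.imwrite(f"pics/{c}0.png",im)
    for n in["button_l_top","button_r_top","panel_handle","tray","clear_spot","chest","bottle","jug","carton"]:
        l=manip.landmark_of(c,n)[:2]
        print(c,n,[(np.round(x["location"]).tolist(),round(x["score"],2)) for x in l], [np.round(onz(c,x["location"],{"b":.164,"p":.178}.get(n[0],0) if n!="bottle" else 0),3).tolist() for x in l])
E
```

```text
t0.00 p [0.1687 0.5233 0.2306] x [-0.952  0.307  0.   ] y [ 0.307  0.952 -0.001] z [-0.    -0.001 -1.   ] w0.995 F [-0.29 -0.61  0.56] q [1.26 0.09 0.18 1.66 0.   1.57]
0.0187
scene button_l_top [([318.0, 122.0], 0.62), ([284.0, 151.0], 0.29)] [[0.475, 0.111, 0.164], [0.473, -0.021, 0.164]]
scene button_r_top [([198.0, 259.0], 0.29)] [[0.534, -0.365, 0.164]]
scene panel_handle [([283.0, 150.0], 0.57)] [[0.476, -0.026, 0.178]]
scene tray [([352.0, 127.0], 0.85), ([280.0, 150.0], 0.24)] [[0.473, 0.273, 0.0], [0.367, 0.063, 0.0]]
scene clear_spot [([198.0, 259.0], 0.59)] [[0.45, -0.334, 0.0]]
scene chest [([317.0, 126.0], 0.37), ([280.0, 161.0], 0.23)] [[0.389, 0.206, 0.0], [0.395, 0.031, 0.0]]
scene bottle [([208.0, 337.0], 0.86), ([286.0, 191.0], 0.71)] [[0.62, -0.454, 0.0], [0.481, -0.033, 0.0]]
scene jug [([336.0, 287.0], 0.59)] [[0.77, -0.163, 0.0]]
scene carton [([398.0, 215.0], 0.61)] [[0.766, 0.109, 0.0]]
top button_l_top [([257.0, 260.0], 0.74), ([319.0, 256.0], 0.55)] [[0.473, 0.107, 0.164], [0.48, -0.033, 0.164]]
top button_r_top [([379.0, 258.0], 0.74)] [[0.474, -0.169, 0.164]]
top panel_handle [([319.0, 256.0], 0.66)] [[0.48, -0.032, 0.178]]
top tray [([208.0, 266.0], 0.83)] [[0.47, 0.256, 0.0]]
top clear_spot [([427.0, 277.0], 0.81)] [[0.437, -0.325, 0.0]]
top chest [] []
top bottle [([471.0, 210.0], 0.95), ([269.0, 161.0], 0.29)] [[0.617, -0.458, 0.0], [0.758, 0.102, 0.0]]
top jug [([364.0, 158.0], 0.89)] [[0.768, -0.165, 0.0]]
top carton [([266.0, 161.0], 0.74)] [[0.758, 0.109, 0.0]]
```

View pics/top0.png

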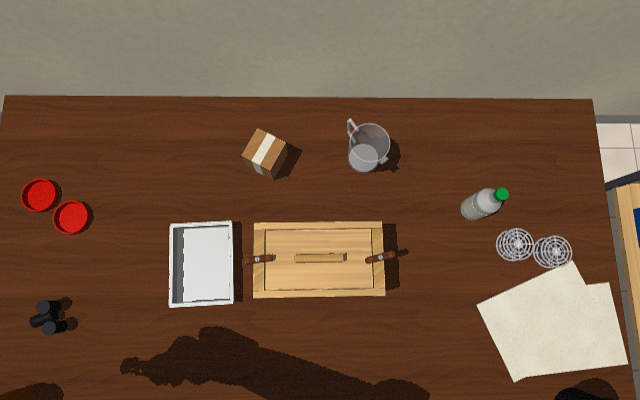

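View pics/scene0.png

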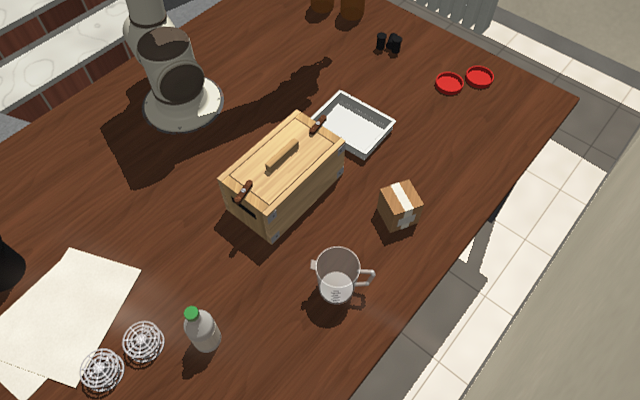

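The top view shows the chest in the middle, with the buttons at (262,259) and (382,257) and the handle at (320,257). The tray is to the left at (208,266) and the clear table to the right. The scene view agrees, with the bottle, jug and carton behind. I'm moving above the left button.

Request:
move_arm --pt "-1 -0.73 -0.3 0 0 0.85 60" --pt "-1 -0.73 -0.3 0 0 0.85 60" --pt "-1 -0.73 -0.3 0 0 0.85 60" --pt "-1 -0.73 -0.3 0 0 0.85 60" --pt "-1 -0.73 -0.3 0 0 0.85 60"

```text
time: 1.62
eef_pos: [0.3162, 0.3206, 0.2929]
eef_rot: [0.57, 0.822, 0.001, 0.0]
force: [-0.5, 0.3, -0.1]
width: 0.602
finger_force: 0.0
```

Run:
```python
from h import *
st(); print(rel([.44,.06,.30],90))
```

```text
t1.62 p [0.3162 0.3206 0.2929] x [-0.351  0.936  0.001] y [0.936 0.351 0.003] z [ 0.002  0.001 -1.   ] w0.602 F [-0.53  0.29 -0.12] q [ 0.79 -0.12  0.09  1.78 -0.    2.  ]
(array([-1.437,  0.122, -0.036]), array([ 0.002, -0.001,  0.343]))
```

Request:
move_arm --pt "-1 0.12 0 0 0 0.34 60" --pt "-1 0.12 0 0 0 0.34 60" --pt "-1 0.12 0 0 0 0.34 60" --pt "-1 0.12 0 0 0 0.34 60" --pt "-1 0.12 0 0 0 0.34 60"

```text
time: 2.25
eef_pos: [0.409, 0.1449, 0.2913]
eef_rot: [0.703, 0.711, 0.0, -0.0]
force: [0.0, -0.3, 0.4]
width: 0.599
finger_force: 0.0
```

Run:
```python
from h import *
st(); im=manip.capture("wrist"); cv2.imwrite("pics/w1.png",im)
for n,z in[("button_l_top",.164),("button_r_top",.164),("panel_handle",.178),("chest",0)]:
    for x in manip.landmark_of("wrist",n)[:2]: print(n,np.round(x["location"]),round(x["score"],2),np.round(onz("wrist",x["location"],z),4))
for P in([.473,.107,.164],[.474,-.169,.164]):print(proj("wrist",P))
```

```text
t2.25 p [0.409  0.1449 0.2913] x [-0.011  1.     0.   ] y [ 1.     0.011 -0.   ] z [-0.  0. -1.] w0.599 F [ 0.01 -0.31  0.39] q [ 0.34 -0.16  0.06  1.79  0.    1.9 ]
button_r_top [382.  51.] 0.27 [0.451  0.2502 0.164 ]
panel_handle [392. 366.] 0.91 [ 0.4763 -0.0283  0.178 ]
[396.38432792 229.10031902]
[377.45866361 456.6206248 ]
```

View pics/w1.png

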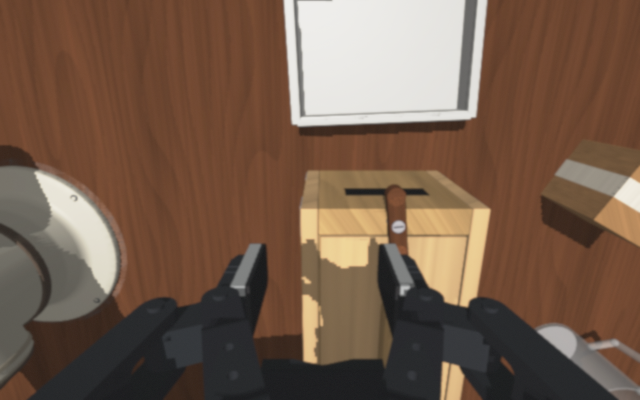

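The wrist view shows the left button's screw at (398,228). Its outer end is at (395,188), and the front rim corners are near (301,208) and (488,208).

Run:
```python
from h import *
for n,p,z in[("screw",(398,228),.164),("end",(395,187),.164),("cL",(301,208),.15),("cR",(488,208),.15),("pl",(319,236),.15),("pr",(463,236),.15),("cLb",(303,380),.15)]:print(n,np.round(onz("wrist",p,z),4))
im=cv2.imread("pics/w1.png")[170:260,290:500]; cv2.imwrite("pics/w1c.png",cv2.resize(im,None,fx=3.5,fy=3.5))
t=cv2.imread("pics/top0.png")[210:310,160:410]; cv2.imwrite("pics/t0c.png",cv2.resize(t,None,fx=3.2,fy=3.2,interpolation=cv2.INTER_CUBIC))
```

```text
screw [0.4743 0.1081 0.164 ]
end [0.4688 0.1452 0.164 ]
cL [0.389  0.1203 0.15  ]
cR [0.5572 0.1227 0.15  ]
pl [0.4055 0.0931 0.15  ]
pr [0.5386 0.0949 0.15  ]
cLb [ 0.3902 -0.0761  0.15  ]
```

View pics/t0c.png

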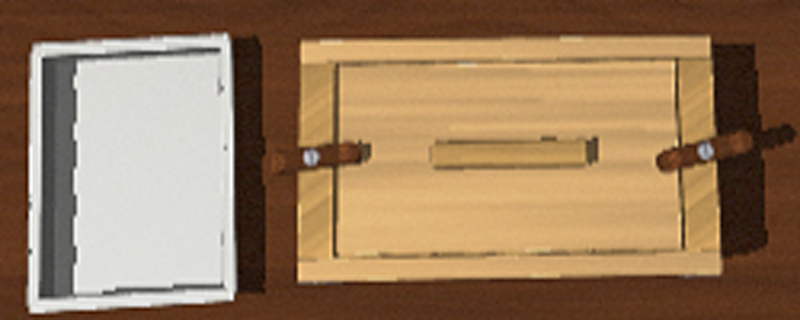

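The enlarged top view puts the left screw at crop (310,157) with the bar about 8° anticlockwise. The right screw is at crop (706,151), about 14° anticlockwise. I'll grip the left bar at its pivot and turn it.

Run:
```python
from h import *
print(rel([.4743,.1081,.156],98.4)); print(onz("top",(380.6,257.2),.164),onz("top",(256.9,259.1),.164))
```

```text
(array([-0.197,  0.327,  0.677]), array([-0.   , -0.   , -0.126]))
[ 0.47726944 -0.17281594  0.164     ] [0.47427601 0.10785245 0.164     ]
```

Request:
move_arm --pt "-0.19 0.33 0.3 0 0 -0.126 60" --pt "-0.19 0.33 0.3 0 0 -0.126 60" --pt "-0.19 0.33 0.5 0 0 -0.126 60" --pt "-0.19 0.33 0.5 0 0 -0.126 60" --pt "-0.19 0.33 0.5 0 0 -0.126 60"

```text
time: 3.12
eef_pos: [0.4753, 0.1089, 0.1929]
eef_rot: [0.654, 0.757, 0.001, 0.0]
force: [0.0, 0.4, 0.8]
width: 0.6
finger_force: 0.0
```

Run:
```python
from h import *
st(); print(rel([.4743,.1081,.156],98.4))
```

```text
t3.12 p [0.4753 0.1089 0.1929] x [-0.146  0.989  0.   ] y [0.989 0.146 0.001] z [ 0.001  0.    -1.   ] w0.600 F [0.03 0.38 0.82] q [ 0.23 -0.07 -0.06  1.58  0.    1.65]
(array([-0.003, -0.006,  0.184]), array([ 0.001, -0.   , -0.001]))
```

Request:
move_arm --pt "-0.003 -0.006 0.18 0 0 0 60" --pt "-0.003 -0.006 0.18 0 0 0 60" --pt "-0.003 -0.006 0.18 0 0 0 0" --pt "-0.003 -0.006 0.18 0 0 0 0" --pt "-0.003 -0.006 0.18 0 0 0 0"

```text
time: 3.75
eef_pos: [0.4752, 0.1077, 0.1574]
eef_rot: [0.654, 0.756, 0.001, 0.001]
force: [0.0, 0.8, 6.3]
width: 0.16
finger_force: 58.6
```

Request:
move_arm --pt "0 0 0 0 0 0 0" --pt "0 0 0 0 0 0 0" --pt "0 0 0 0 0 0 0"

```text
time: 4.12
eef_pos: [0.4752, 0.1077, 0.1574]
eef_rot: [0.654, 0.756, 0.002, 0.001]
force: [0.3, 0.5, 7.2]
width: 0.163
finger_force: 58.6
```

Request:
move_arm --pt "0 0 0 0 0 -0.2 0" --pt "0 0 0 0 0 -0.35 0" --pt "0 0 0 0 0 -0.5 0" --pt "0 0 0 0 0 -0.65 0" --pt "0 0 0 0 0 -0.8 0"

```text
time: 4.75
eef_pos: [0.4752, 0.1077, 0.1574]
eef_rot: [0.287, 0.958, 0.001, 0.001]
force: [0.2, 1.0, 6.8]
width: 0.158
finger_force: 58.7
```

Request:
move_arm --pt "0 0 0 0 0 -0.15 0" --pt "0 0 0 0 0 -0.3 0" --pt "0 0 0 0 0 -0.45 0" --pt "0 0 0 0 0 -0.57 0" --pt "0 0 0 0 0 -0.57 0"

```text
time: 5.38
eef_pos: [0.4752, 0.1077, 0.1574]
eef_rot: [-0.005, 1.0, 0.001, 0.002]
force: [0.9, 0.8, 5.3]
width: 0.159
finger_force: 58.7
```

Run:
```python
from h import *
st()
```

```text
t5.38 p [0.4752 0.1077 0.1574] x [-1.    -0.011 -0.003] y [-0.011  1.     0.001] z [ 0.003  0.001 -1.   ] w0.159 F [0.93 0.78 5.3 ] q [ 0.22 -0.08 -0.14  1.51  0.    0.21]
```

Request:
move_arm --pt "0 0 0 0 0 0 60" --pt "0 0 0 0 0 0 60" --pt "0 0 -0.31 0 0 0 60" --pt "0 -0.3 -0.5 0 0 0.18 60" --pt "0 -0.6 -0.5 0 0 0.36 60"

```text
time: 6.0
eef_pos: [0.4759, -0.0084, 0.2576]
eef_rot: [0.184, 0.983, 0.0, 0.002]
force: [1.4, 0.2, -0.2]
width: 0.599
finger_force: 0.0
```

Run:
```python
from h import *
st(); print(rel([.477,-.11,.28],104))
```

```text
t6.00 p [ 0.4759 -0.0084  0.2576] x [-0.932  0.362 -0.004] y [0.362 0.932 0.001] z [ 0.004 -0.    -1.   ] w0.599 F [ 1.41  0.22 -0.23] q [-0.02 -0.08  0.06  1.71 -0.    0.35]
(array([-0.189, -0.471, -0.112]), array([0.003, 0.003, 0.913]))
```

Request:
move_arm --pt "-0.19 -0.47 -0.11 0 0 0.91 60" --pt "-0.19 -0.47 -0.11 0 0 0.91 60" --pt "-0.19 -0.47 -0.11 0 0 0.91 60" --pt "-0.19 -0.47 -0.11 0 0 0.91 60" --pt "-0.19 -0.47 -0.11 0 0 0.91 60"

```text
time: 6.62
eef_pos: [0.4769, -0.1094, 0.2769]
eef_rot: [0.609, 0.793, -0.0, -0.0]
force: [-1.3, 0.3, 0.6]
width: 0.601
finger_force: 0.0
```

Run:
```python
from h import *
st(); im=manip.capture("wrist"); cv2.imwrite("pics/w2.png",im)
for n,z in[("button_l_top",.164),("button_r_top",.164),("panel_handle",.178)]:
    for x in manip.landmark_of("wrist",n)[:2]: print(n,np.round(x["location"]),round(x["score"],2),np.round(onz("wrist",x["location"],z),4))
print(rel([.4773,-.172,.157],104))
```

```text
t6.62 p [ 0.4769 -0.1094  0.2769] x [-0.257  0.966  0.   ] y [ 0.966  0.257 -0.   ] z [-0.  0. -1.] w0.601 F [-1.35  0.34  0.56] q [-0.23 -0.04  0.14  1.75 -0.    1.09]
button_r_top [302. 258.] 0.66 [ 0.4758 -0.1719  0.164 ]
panel_handle [352.  92.] 0.65 [ 0.4766 -0.0321  0.178 ]
(array([-0.303, -0.082,  0.6  ]), array([-0.   , -0.   ,  0.026]))
```

View pics/w2.png

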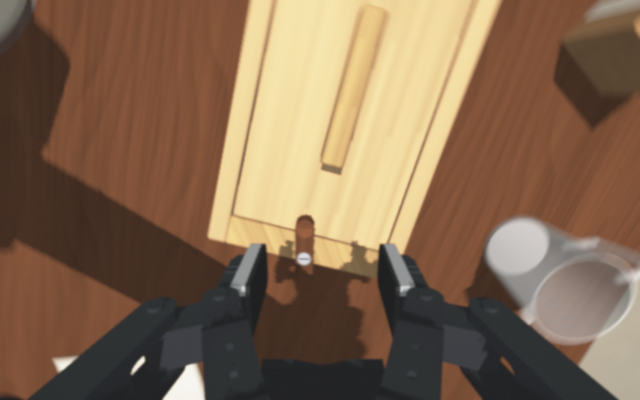

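The right button's screw is at (304,259) and its bar lies nearly along the tool's x axis. The handle runs from (372,10) to (333,165).

Run:
```python
from h import *
print([np.round(onz("wrist",p,z),4) for p,z in(((304,259),.164),((305,217),.164),((374,9),.178),((334,163),.178))])
print(rel([.4763,-.1725,.157],104))
```

```text
[array([ 0.4779, -0.1728,  0.164 ]), array([ 0.4691, -0.1355,  0.164 ]), array([0.4749, 0.0208, 0.178 ]), array([ 0.4781, -0.0832,  0.178 ])]
(array([-0.304, -0.088,  0.6  ]), array([-0.   , -0.   ,  0.026]))
```

Request:
move_arm --pt "-0.305 -0.082 0.1 0 0 0.026 60" --pt "-0.305 -0.082 0.3 0 0 0.026 60" --pt "-0.305 -0.082 0.42 0 0 0.026 60" --pt "-0.305 -0.082 0.42 0 0 0.026 60"

```text
time: 7.32
eef_pos: [0.4763, -0.1721, 0.1913]
eef_rot: [0.616, 0.787, -0.001, -0.002]
force: [0.1, 0.6, 0.2]
width: 0.603
finger_force: 0.0
```

Run:
```python
from h import *
st(); print(rel([.4775,-.1727,.157],103.5))
```

```text
t7.33 p [ 0.4763 -0.1721  0.1913] x [-0.24   0.971  0.002] y [ 0.971  0.24  -0.003] z [-0.003  0.001 -1.   ] w0.603 F [0.12 0.64 0.18] q [-0.35 -0.03 -0.02  1.58  0.    0.98]
(array([-0.005,  0.005,  0.172]), array([-0.003, -0.002,  0.007]))
```

Request:
move_arm --pt "-0.004 0.005 0.17 0 0 0 60" --pt "-0.004 0.005 0.17 0 0 0 60" --pt "-0.004 0.005 0.17 0 0 0 0" --pt "-0.004 0.005 0.17 0 0 0 0" --pt "-0.004 0.005 0.17 0 0 0 0"

```text
time: 7.95
eef_pos: [0.4784, -0.1732, 0.1609]
eef_rot: [0.617, 0.787, -0.0, 0.001]
force: [-5.6, -0.9, 6.1]
width: 0.153
finger_force: 58.6
```

Request:
move_arm --pt "0 0 0 0 0 0 0" --pt "0 0 0 0 0 -0.15 0" --pt "0 0 0 0 0 -0.3 0" --pt "0 0 0 0 0 -0.45 0" --pt "0 0 0 0 0 -0.6 0"

```text
time: 8.57
eef_pos: [0.4788, -0.1729, 0.161]
eef_rot: [0.342, 0.94, 0.0, 0.001]
force: [-2.4, 1.6, 6.4]
width: 0.149
finger_force: 58.6
```

Request:
move_arm --pt "0 0 0 0 0 -0.15 0" --pt "0 0 0 0 0 -0.3 0" --pt "0 0 0 0 0 -0.45 0" --pt "0 0 0 0 0 -0.6 0" --pt "0 0 0 0 0 -0.68 0"

```text
time: 9.2
eef_pos: [0.479, -0.1724, 0.1609]
eef_rot: [-0.007, 1.0, 0.0, 0.001]
force: [-1.1, 3.7, 5.8]
width: 0.149
finger_force: 58.6
```

Run:
```python
from h import *
st()
```

```text
t9.20 p [ 0.479  -0.1724  0.1609] x [-1.    -0.014 -0.003] y [-0.014  1.     0.001] z [ 0.003  0.001 -1.   ] w0.149 F [-1.12  3.75  5.78] q [-0.35 -0.03 -0.08  1.52  0.   -0.36]
```

Request:
move_arm --pt "0 0 0 0 0 0 60" --pt "0 0 0 0 0 0 60" --pt "0 0 -0.31 0 0 0 60" --pt "0 0.3 -0.4 0 0 0.18 60" --pt "0 0.5 -0.5 0 0 0.35 60"

```text
time: 9.82
eef_pos: [0.4774, -0.0726, 0.2595]
eef_rot: [0.176, 0.984, -0.0, 0.0]
force: [0.7, -0.1, 0.0]
width: 0.601
finger_force: 0.0
```

Run:
```python
from h import *
st(); print(rel([.4765,-.032,.235],91))
```

```text
t9.82 p [ 0.4774 -0.0726  0.2595] x [-0.938  0.347 -0.   ] y [ 0.347  0.938 -0.   ] z [ 0. -0. -1.] w0.601 F [ 0.7  -0.12  0.03] q [-0.15 -0.06  0.08  1.71 -0.    0.2 ]
(array([0.075, 0.189, 0.122]), array([0.   , 0.   , 1.144]))
```

Request:
move_arm --pt "0.07 0.19 0.1 0 0 0.85 60" --pt "0.07 0.19 0.1 0 0 0.85 60" --pt "0.07 0.19 0.1 0 0 0.85 60" --pt "0.07 0.19 0.1 0 0 0.85 60" --pt "0.07 0.19 0.1 0 0 0.85 60"

```text
time: 10.45
eef_pos: [0.4773, -0.0331, 0.2388]
eef_rot: [0.582, 0.813, -0.0, 0.0]
force: [-0.4, 0.5, -0.0]
width: 0.601
finger_force: 0.0
```

Run:
```python
from h import *
manip.capture("wrist");manip.capture("top")
for c in("wrist","top"):
  for n,z in[("button_l_top",.164),("button_r_top",.164),("panel_handle",.178)]:
    for x in manip.landmark_of(c,n)[:2]: print(c,n,np.round(x["location"]),round(x["score"],2),np.round(onz(c,x["location"],z),4))
st(); print(rel([.4765,-.032,.154],91))
```

```text
wrist button_r_top [267. 359.] 0.68 [ 0.4782 -0.1708  0.164 ]
wrist panel_handle [323. 212.] 0.66 [ 0.4769 -0.0322  0.178 ]
top button_l_top [259. 258.] 0.7 [0.4761 0.1041 0.164 ]
top button_r_top [204. 262.] 0.73 [0.4683 0.2257 0.164 ]
t10.85 p [ 0.4772 -0.033   0.2387] x [-0.329  0.944 -0.   ] y [ 0.944  0.329 -0.   ] z [-0. -0. -1.] w0.601 F [ 0.89  0.43 -0.25] q [-0.07 -0.08  0.02  1.67 -0.    1.17]
(array([ 0.006, -0.002,  0.423]), array([-0.   ,  0.   ,  0.304]))
```

Request:
move_arm --pt "0.006 -0.002 0.1 0 0 0.3 60" --pt "0.006 -0.002 0.1 0 0 0.3 60" --pt "0.006 -0.002 0.25 0 0 0.3 60" --pt "0.006 -0.002 0.42 0 0 0.3 60" --pt "0.006 -0.002 0.42 0 0 0.3 60"

```text
time: 11.48
eef_pos: [0.4752, -0.0319, 0.1527]
eef_rot: [0.7, 0.714, -0.001, -0.002]
force: [0.1, 0.1, 0.3]
width: 0.595
finger_force: 0.0
```

Request:
move_arm --pt "0 0 0 0 0 0 0" --pt "0 0 0 0 0 0 0" --pt "0 0 0 0 0 0 0" --pt "0 0 0 0 0 0 0" --pt "0 0 -0.02 0 0 0 0"

```text
time: 12.1
eef_pos: [0.4766, -0.032, 0.1592]
eef_rot: [0.7, 0.714, 0.0, 0.0]
force: [-0.2, 0.3, -3.0]
width: 0.198
finger_force: 59.0
```

Run:
```python
from h import *
st()
```

```text
t12.10 p [ 0.4766 -0.032   0.1592] x [-0.02  1.   -0.  ] y [1.   0.02 0.  ] z [ 0. -0. -1.] w0.198 F [-0.19  0.26 -3.03] q [-0.07 -0.1  -0.15  1.52 -0.    1.48]
```

Request:
move_arm --pt "0 0 -0.06 0 0 0 0" --pt "0 0 -0.15 0 0 0 0" --pt "0 0 -0.3 0 0 0 0" --pt "0 0 -0.5 0 0 0 0" --pt "0 0 -0.6 0 0 0 0"

```text
time: 12.72
eef_pos: [0.4768, -0.032, 0.2821]
eef_rot: [0.7, 0.714, 0.001, 0.001]
force: [-0.3, 0.1, -3.2]
width: 0.194
finger_force: 59.3
```

Run:
```python
from h import *
st(); cv2.imwrite("pics/s3.png",manip.capture("scene"))
print(rel([.437,-.325,.27],91))
```

```text
t12.72 p [ 0.4768 -0.032   0.2821] x [-0.02  1.   -0.  ] y [1.    0.02  0.003] z [ 0.003 -0.    -1.   ] w0.194 F [-0.28  0.13 -3.25] q [-0.07 -0.06  0.12  1.75 -0.    1.48]
(array([-1.461, -0.231,  0.069]), array([0.005, 0.   , 0.003]))
```

View pics/s3.png

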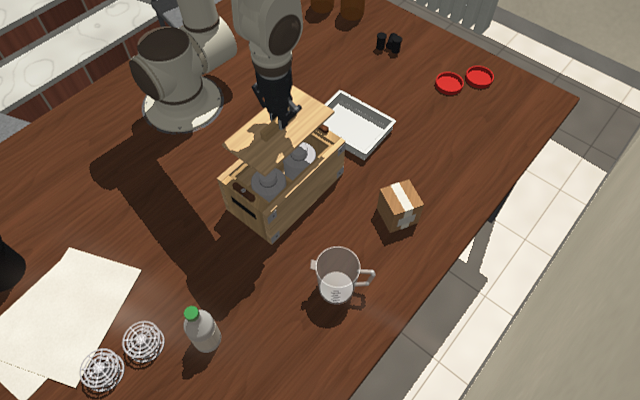

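The panel came out level, and both tanks show in the chest at (267,180) and (300,155). I'm carrying the panel to the clear spot while turning it.

Request:
move_arm --pt "-0.2 -0.03 -0.05 0 0 -0.14 0" --pt "-0.4 -0.08 -0.05 0 0 -0.28 0" --pt "-0.6 -0.13 -0.05 0 0 -0.42 0" --pt "-0.8 -0.18 -0.05 0 0 -0.56 0" --pt "-0.98 -0.23 -0.05 0 0 -0.7 0"

```text
time: 13.4
eef_pos: [0.4339, -0.2302, 0.2889]
eef_rot: [0.395, 0.918, -0.0, 0.0]
force: [0.8, 0.0, -3.1]
width: 0.196
finger_force: 59.2
```

Run:
```python
from h import *
st(); print(rel([.437,-.325,.27],180.5))
```

```text
t13.40 p [ 0.4339 -0.2302  0.2889] x [-0.687  0.726 -0.   ] y [0.726 0.687 0.   ] z [ 0. -0. -1.] w0.196 F [ 0.77  0.02 -3.05] q [-0.49 -0.02  0.18  1.77 -0.    0.33]
(array([-0.355, -0.315,  0.095]), array([-0.   ,  0.   , -0.785]))
```

Request:
move_arm --pt "-0.1 -0.09 0 0 0 -0.16 0" --pt "-0.2 -0.18 0 0 0 -0.32 0" --pt "-0.3 -0.26 0 0 0 -0.48 0" --pt "-0.355 -0.315 0 0 0 -0.64 0" --pt "-0.355 -0.315 0.1 0 0 -0.785 0"

```text
time: 14.02
eef_pos: [0.4373, -0.3251, 0.2695]
eef_rot: [-0.004, 1.0, -0.001, 0.001]
force: [0.2, -0.7, -3.4]
width: 0.196
finger_force: 59.3
```

Run:
```python
from h import *
st(); print(rel([.437,-.325,.05],180.5))
manip.capture("top"); print([(np.round(x["location"]),x["score"],onz("top",x["location"],0)) for x in manip.landmark_of("top","clear_spot")[:1]])
```

```text
t14.03 p [ 0.4373 -0.3251  0.2695] x [-1.    -0.008 -0.002] y [-0.008  1.    -0.001] z [ 0.002 -0.001 -1.   ] w0.196 F [ 0.24 -0.75 -3.4 ] q [-0.64  0.09  0.26  1.73 -0.   -0.65]
(array([0.003, 0.002, 1.097]), array([-0.001,  0.001, -0.   ]))
[(array([429., 278.]), 0.98, array([ 0.43339065, -0.33002339,  0.        ]))]
```

Request:
move_arm --pt "0 0 0.25 0 0 0 0" --pt "0 0 0.5 0 0 0 0" --pt "0 0 0.75 0 0 0 0" --pt "0 0 0.95 0 0 0 0" --pt "0 0 1 0 0 0 0"

```text
time: 14.75
eef_pos: [0.4361, -0.3228, 0.0669]
eef_rot: [-0.001, 1.0, 0.001, -0.002]
force: [-0.3, 0.3, -2.3]
width: 0.196
finger_force: 59.2
```

Request:
move_arm --pt "0 0 0.1 0 0 0 0" --pt "0 0 0.18 0 0 0 0" --pt "0 0 0.21 0 0 0 0" --pt "0 0 0.23 0 0 0 0" --pt "0 0 0.24 0 0 0 0"

```text
time: 15.38
eef_pos: [0.4373, -0.3239, 0.0211]
eef_rot: [-0.002, 1.0, -0.0, 0.0]
force: [-0.7, 0.2, -2.8]
width: 0.195
finger_force: 59.3
```

Request:
move_arm --pt "0 0 0.01 0 0 0 0" --pt "0 0 0.02 0 0 0 0" --pt "0 0 0.02 0 0 0 0"

```text
time: 15.75
eef_pos: [0.437, -0.3237, 0.0166]
eef_rot: [-0.002, 1.0, 0.0, -0.0]
force: [-0.7, 0.9, -3.1]
width: 0.195
finger_force: 59.3
```

Request:
move_arm --pt "0 0 0.006 0 0 0 0" --pt "0 0 0.012 0 0 0 0" --pt "0 0 0.015 0 0 0 0"

```text
time: 16.12
eef_pos: [0.4371, -0.3238, 0.0155]
eef_rot: [-0.002, 1.0, -0.0, 0.0]
force: [-7.2, 5.0, 15.8]
width: 0.194
finger_force: 62.0
```

Request:
move_arm --pt "0 0 0.005 0 0 0 40" --pt "0 0 0.005 0 0 0 70" --pt "0 0 0.005 0 0 0 70" --pt "0 0 -0.2 0 0 0 70" --pt "0 0 -0.5 0 0 0 70"

```text
time: 16.75
eef_pos: [0.4361, -0.3231, 0.1131]
eef_rot: [-0.002, 1.0, 0.001, -0.001]
force: [0.3, -0.3, -0.1]
width: 0.7
finger_force: 0.0
```

Request:
move_arm --pt "0 0 -0.3 0 0 0 70" --pt "0 0 -0.6 0 0 0 70" --pt "-0.1 0.3 -0.8 0 0 0 70" --pt "-0.2 0.6 -0.8 0 0 0 70" --pt "-0.2 0.8 -0.8 0 0 0 70"

```text
time: 17.38
eef_pos: [0.4772, -0.1619, 0.2741]
eef_rot: [-0.002, 1.0, -0.0, 0.001]
force: [0.7, -0.0, -0.8]
width: 0.703
finger_force: 0.0
```

Run:
```python
from h import *
st(); a=manip.capture("top"); b=manip.capture("wrist")
cv2.imwrite("pics/w4.png",np.vstack([cv2.resize(a[190:330,140:500],None,fx=640/360,fy=640/360),cv2.resize(b,(480,300))[:, :] if 0 else cv2.copyMakeBorder(cv2.resize(b,(480,300)),0,0,80,80,cv2.BORDER_CONSTANT)]))
for c in("wrist","top"):
    for x in manip.landmark_of(c,"tank_a")[:3]: print(c,np.round(x["location"]),round(x["score"],2),np.round(onz(c,x["location"],.01),4))
    for x in manip.look_for(c,"tank_a")[:3]: print(c,np.round(x["bbox"]),round(x["score"],2))
    for P in([.475,.0255,.138],[.477,-.0905,.138]):print(c,proj(c,P))
```

```text
t17.38 p [ 0.4772 -0.1619  0.2741] x [-1.    -0.005 -0.001] y [-0.005  1.    -0.   ] z [ 0.001 -0.    -1.   ] w0.703 F [ 0.7  -0.   -0.78] q [-0.33 -0.    0.17  1.74  0.   -0.33]
wrist [473. 156.] 0.9 [0.4783 0.0243 0.01  ]
wrist [378. 154.] 0.85 [ 0.4764 -0.093   0.01  ]
wrist [443. 122. 561. 220.] 0.89
wrist [346. 116. 444. 218.] 0.82
wrist [540.63476254 181.54107358]
wrist [405.84705516 183.04201067]
top [294. 261.] 0.76 [0.4811 0.0289 0.01  ]
top [338. 261.] 0.7 [ 0.4792 -0.0866  0.01  ]
top [272. 239. 315. 278.] 0.76
top [346. 119. 387. 172.] 0.75
top [323. 240. 361. 279.] 0.69
top [293.82016987 259.43335738]
top [343.56305142 258.33755893]
```

View pics/w4.png

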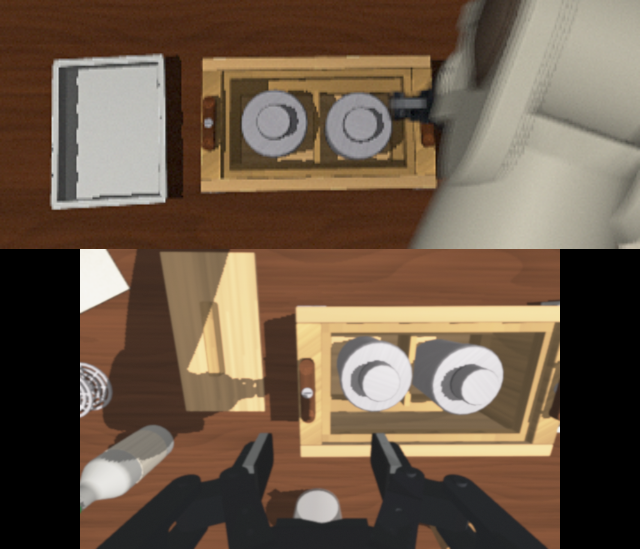

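The lower part shows the panel flat on the table with its handle up. Both buttons are aside, and the tank caps sit at about (401,179) and (525,181) in wrist pixels. In the top view the caps are at (343.6,260) and (294,258.6).

Run:
```python
from h import *
for c,p in(("wrist",(401,179)),("wrist",(525,181)),("top",(343.6,260.3)),("top",(294.1,258.6))): print(c,np.round(onz(c,p,.138),4))
print(rel([.477,-.0905,.117]))
```

```text
wrist [ 0.4732 -0.0963  0.138 ]
wrist [0.4746 0.0105 0.138 ]
top [ 0.4724 -0.0905  0.138 ]
top [0.4769 0.0249 0.138 ]
(array([-0.005,  0.368,  0.783]), array([0., 0., 0.]))
```

Request:
move_arm --pt "0.01 0.2 0 0 0 0 85" --pt "0.01 0.36 0 0 0 0 85" --pt "0.01 0.36 0 0 0 0 85"

```text
time: 18.05
eef_pos: [0.474, -0.0913, 0.2737]
eef_rot: [-0.002, 1.0, 0.0, -0.0]
force: [-0.2, -0.4, 0.5]
width: 0.856
finger_force: 0.0
```

Run:
```python
from h import *
st(); b=manip.capture("wrist")
cv2.imwrite("pics/w5.png",b)
for x in manip.landmark_of("wrist","tank_a")[:3]: print(np.round(x["location"]),round(x["score"],2),np.round(onz("wrist",x["location"],.01),4))
for P in([.475,.0255,.138],[.477,-.0905,.138]):print(proj("wrist",P))
```

```text
t18.05 p [ 0.474  -0.0913  0.2737] x [-1.    -0.005  0.   ] y [-0.005  1.     0.   ] z [-0.  0. -1.] w0.856 F [-0.24 -0.42  0.51] q [-0.19 -0.05  0.12  1.74  0.   -0.2 ]
[322. 156.] 0.75 [ 0.4755 -0.0923  0.01  ]
[415. 159.] 0.69 [0.4797 0.0215 0.01  ]
[607. 156.] 0.19 [0.4753 0.2576 0.01  ]
[458.80131314 183.69761222]
[324.22946582 185.56739867]
```

View pics/w5.png

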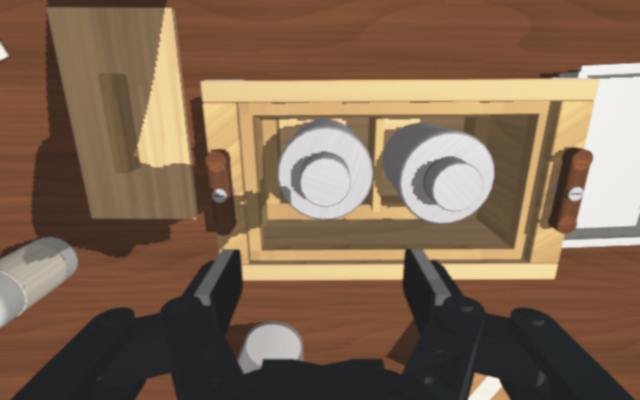

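The near cap is at (326,180), so that tank is at x≈0.473, y≈-0.090. The far cap is at (458,187), giving x≈0.477, y≈0.025. I'm descending on the right-hand tank.

Request:
move_arm --pt "0.003 0.006 0.3 0 0 0 85" --pt "0.003 0.006 0.55 0 0 0 85" --pt "0.003 0.006 0.74 0 0 0 85" --pt "0.003 0.006 0.78 0 0 0 85" --pt "0.003 0.006 0.78 0 0 0 85"

```text
time: 18.77
eef_pos: [0.4735, -0.0912, 0.1184]
eef_rot: [-0.002, 1.0, -0.0, 0.0]
force: [0.8, 0.3, 0.1]
width: 0.852
finger_force: 0.0
```

Request:
move_arm --pt "0 0 0 0 0 0 0" --pt "0 0 0 0 0 0 0" --pt "0 0 0 0 0 0 0" --pt "0 0 0 0 0 0 0" --pt "0 0 0 0 0 0 0"

```text
time: 19.4
eef_pos: [0.4745, -0.0904, 0.1198]
eef_rot: [-0.002, 1.0, -0.0, 0.002]
force: [-1.1, 1.9, 6.1]
width: 0.501
finger_force: 60.7
```

Gripped at 0.50, about 43 mm. Lifting it 12 mm.

Request:
move_arm --pt "0 0 -0.03 0 0 0 0" --pt "0 0 -0.06 0 0 0 0" --pt "0 0 -0.06 0 0 0 0" --pt "0 0 -0.06 0 0 0 0"

```text
time: 19.9
eef_pos: [0.4733, -0.0904, 0.1295]
eef_rot: [-0.002, 1.0, 0.0, -0.0]
force: [-0.3, 0.4, -2.5]
width: 0.498
finger_force: 61.3
```

Run:
```python
from h import *
for i in range(3): st(); manip.capture("top")
```

```text
t19.90 p [ 0.4733 -0.0904  0.1295] x [-1.    -0.004  0.   ] y [-0.004  1.     0.   ] z [-0.  0. -1.] w0.498 F [-0.27  0.36 -2.49] q [-0.19 -0.09 -0.2   1.46 -0.   -0.19]
t19.95 p [ 0.4733 -0.0904  0.1294] x [-1.    -0.004  0.   ] y [-0.004  1.     0.   ] z [-0.  0. -1.] w0.501 F [ 0.07 -0.58 -2.61] q [-0.19 -0.09 -0.2   1.46 -0.   -0.19]
t20.00 p [ 0.4733 -0.0904  0.1294] x [-1.    -0.004  0.   ] y [-0.004  1.     0.   ] z [-0.  0. -1.] w0.496 F [ 0.45  0.82 -2.08] q [-0.19 -0.09 -0.2   1.46 -0.   -0.19]
```

This one weighs about 2.4 N, so it is probably the lighter. Lowering it back and releasing.

Request:
move_arm --pt "0 0 0.03 0 0 0 0" --pt "0 0 0.055 0 0 0 0" --pt "0 0 0.06 0 0 0 0" --pt "0 0 0.06 0 0 0 0" --pt "0 0 0.06 0 0 0 0"

```text
time: 20.68
eef_pos: [0.4741, -0.0902, 0.1198]
eef_rot: [-0.002, 1.0, 0.0, 0.002]
force: [-5.2, 3.7, 16.1]
width: 0.497
finger_force: 63.0
```

Request:
move_arm --pt "0 0 0 0 0 0 60" --pt "0 0 0 0 0 0 75" --pt "0 0 0 0 0 0 75" --pt "0 0 -0.2 0 0 0 75" --pt "0 0 -0.4 0 0 0 75"

```text
time: 21.3
eef_pos: [0.473, -0.0904, 0.1981]
eef_rot: [-0.002, 1.0, 0.0, -0.001]
force: [0.8, 0.5, 0.4]
width: 0.75
finger_force: 0.0
```

Run:
```python
from h import *
st(); print(rel([.477,.025,.118]))
```

```text
t21.30 p [ 0.473  -0.0904  0.1981] x [-1.    -0.004  0.001] y [-0.004  1.     0.   ] z [-0.001  0.    -1.   ] w0.750 F [0.77 0.5  0.4 ] q [-0.19 -0.08 -0.06  1.6  -0.   -0.19]
(array([-0.023,  0.577,  0.401]), array([0., 0., 0.]))
```

Request:
move_arm --pt "-0.023 0.3 0 0 0 0 80" --pt "-0.023 0.577 0 0 0 0 80" --pt "-0.023 0.577 0.15 0 0 0 80" --pt "-0.023 0.577 0.35 0 0 0 80" --pt "-0.023 0.577 0.395 0 0 0 80"

```text
time: 21.92
eef_pos: [0.4761, 0.0251, 0.1163]
eef_rot: [-0.002, 1.0, -0.0, -0.002]
force: [-0.2, -0.0, 0.5]
width: 0.804
finger_force: 0.0
```

Request:
move_arm --pt "0 0 0 0 0 0 80" --pt "0 0 0 0 0 0 0" --pt "0 0 0 0 0 0 0" --pt "0 0 0 0 0 0 0" --pt "0 0 0 0 0 0 0"

```text
time: 22.55
eef_pos: [0.4784, 0.0251, 0.1207]
eef_rot: [-0.002, 1.0, 0.0, 0.002]
force: [-1.1, 1.9, 6.4]
width: 0.498
finger_force: 60.6
```

Request:
move_arm --pt "0 0 -0.03 0 0 0 0" --pt "0 0 -0.06 0 0 0 0" --pt "0 0 -0.06 0 0 0 0" --pt "0 0 -0.06 0 0 0 0"

```text
time: 23.05
eef_pos: [0.4774, 0.025, 0.1304]
eef_rot: [-0.002, 1.0, -0.0, -0.0]
force: [0.4, 0.5, -5.3]
width: 0.5
finger_force: 61.6
```

Run:
```python
from h import *
for i in range(3): st(); manip.capture("top")
for n in("tray",):
  for x in manip.landmark_of("top",n)[:1]: print(n,np.round(onz("top",x["location"],0),4))
  g=manip.cut_out("top",n)[0]["region"].astype(np.uint8); r=cv2.minAreaRect(cv2.findNonZero(g)); print(r,onz("top",r[0],.04))
```

```text
t23.05 p [0.4774 0.025  0.1304] x [-1.    -0.004  0.   ] y [-0.004  1.    -0.   ] z [-0. -0. -1.] w0.500 F [ 0.36  0.48 -5.32] q [ 0.05 -0.1  -0.2   1.47 -0.    0.05]
t23.10 p [0.4774 0.025  0.1304] x [-1.    -0.004  0.001] y [-0.004  1.    -0.   ] z [-0.001 -0.    -1.   ] w0.498 F [ 0.09 -0.98 -5.05] q [ 0.05 -0.1  -0.2   1.47 -0.    0.05]
t23.15 p [0.4773 0.025  0.1303] x [-1.    -0.004  0.001] y [-0.004  1.    -0.   ] z [-0.001 -0.    -1.   ] w0.498 F [-0.15  0.61 -4.56] q [ 0.05 -0.1  -0.2   1.47 -0.    0.05]
tray [0.475  0.2615 0.    ]
((200.1981964111328, 264.0634765625), (83.70535278320312, 65.72673797607422), 87.20729064941406) [0.47143434 0.2662971  0.04      ]
```

The second tank weighs about 5 N, so it is the heavier. Taking it to the tray.

Request:
move_arm --pt "0 0 -0.15 0 0 0 0" --pt "0 0 -0.35 0 0 0 0" --pt "0 0 -0.55 0 0 0 0" --pt "0 0 -0.75 0 0 0 0" --pt "0 0 -0.85 0 0 0 0"

```text
time: 23.92
eef_pos: [0.4778, 0.0251, 0.3029]
eef_rot: [-0.002, 1.0, 0.0, 0.001]
force: [0.1, 0.4, -5.5]
width: 0.498
finger_force: 62.6
```

Request:
move_arm --pt "0 0.15 -0.02 0 0 0 0" --pt "0 0.35 -0.02 0 0 0 0" --pt "0 0.6 -0.02 0 0 0 0" --pt "0 0.85 -0.02 0 0 0 0" --pt "0 1 -0.02 0 0 0 0"

```text
time: 24.55
eef_pos: [0.4763, 0.2272, 0.3043]
eef_rot: [-0.003, 1.0, 0.0, -0.0]
force: [1.1, 0.2, -5.1]
width: 0.497
finger_force: 63.1
```

Run:
```python
from h import *
st(); print(rel([.473,.262,.145],180.3))
```

```text
t24.55 p [0.4763 0.2272 0.3043] x [-1.    -0.006  0.   ] y [-0.006  1.     0.   ] z [-0.  0. -1.] w0.497 F [ 1.1   0.23 -5.1 ] q [0.44 0.07 0.31 1.8  0.   0.44]
(array([0.015, 0.174, 0.797]), array([ 0.   , -0.   ,  0.001]))
```

Request:
move_arm --pt "0.01 0.17 0 0 0 0 0" --pt "0.01 0.17 0.2 0 0 0 0" --pt "0.01 0.17 0.45 0 0 0 0" --pt "0.01 0.17 0.7 0 0 0 0" --pt "0.01 0.17 0.8 0 0 0 0"

```text
time: 25.18
eef_pos: [0.473, 0.2583, 0.1411]
eef_rot: [-0.002, 1.0, -0.001, -0.002]
force: [-0.4, -0.5, -4.8]
width: 0.498
finger_force: 63.7
```

Request:
move_arm --pt "0 0 0.04 0 0 0 0" --pt "0 0 0.08 0 0 0 0" --pt "0 0 0.11 0 0 0 0" --pt "0 0 0.12 0 0 0 0" --pt "0 0 0.12 0 0 0 0"

```text
time: 25.8
eef_pos: [0.4746, 0.2591, 0.121]
eef_rot: [-0.002, 1.0, 0.0, 0.0]
force: [-0.2, -0.3, -4.8]
width: 0.499
finger_force: 63.7
```

Run:
```python
from h import *
st(); cv2.imwrite("pics/s6.png",cv2.resize(manip.capture("scene")[60:260,200:460],None,fx=2.5,fy=2.5))
```

```text
t25.80 p [0.4746 0.2591 0.121 ] x [-1.    -0.004 -0.   ] y [-0.004  1.     0.   ] z [ 0.  0. -1.] w0.499 F [-0.21 -0.32 -4.83] q [ 0.5   0.05 -0.08  1.44  0.    0.5 ]
```

View pics/s6.png

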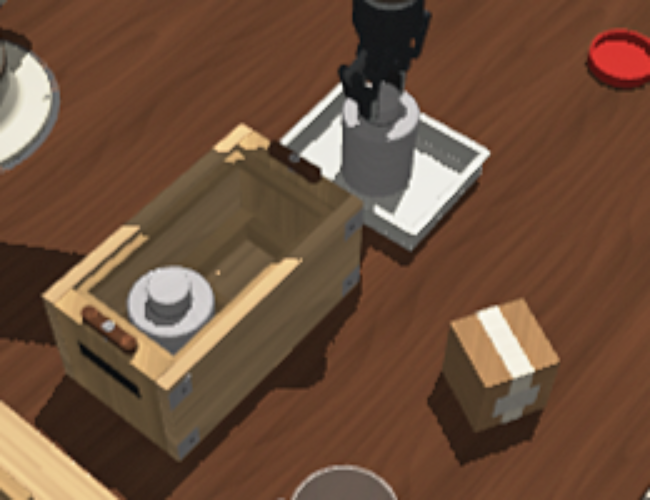

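The tank is upright over the tray floor at (380,150), and the lighter one stands in its well at (170,310). Lowering the last few millimetres until it touches.

Request:
move_arm --pt "0 0 0.015 0 0 0 0" --pt "0 0 0.025 0 0 0 0" --pt "0 0 0.03 0 0 0 0" --pt "0 0 0.03 0 0 0 0"

```text
time: 26.35
eef_pos: [0.4745, 0.2591, 0.1149]
eef_rot: [-0.002, 1.0, 0.0, 0.0]
force: [-0.1, -0.4, -2.1]
width: 0.5
finger_force: 63.9
```

Request:
move_arm --pt "0 0 0.005 0 0 0 0" --pt "0 0 0.01 0 0 0 0" --pt "0 0 0.01 0 0 0 0"

```text
time: 26.72
eef_pos: [0.4748, 0.2594, 0.1148]
eef_rot: [-0.002, 1.0, 0.001, 0.001]
force: [-4.5, -0.6, 11.2]
width: 0.498
finger_force: 65.2
```

Standing on the floor. Releasing and backing off upward.

Request:
move_arm --pt "0 0 0 0 0 0 60" --pt "0 0 0 0 0 0 75" --pt "0 0 0 0 0 0 75" --pt "0 0 -0.15 0 0 0 75" --pt "0 0 -0.4 0 0 0 75"

```text
time: 27.35
eef_pos: [0.4737, 0.2586, 0.1919]
eef_rot: [-0.002, 1.0, -0.001, -0.002]
force: [0.1, 0.0, 0.1]
width: 0.749
finger_force: 0.0
```

Request:
move_arm --pt "0 0 -0.3 0 0 0 75" --pt "0 0 -0.5 0 0 0 75" --pt "0 0 -0.5 0 0 0 75" --pt "0 0 -0.5 0 0 0 75" --pt "0 0 -0.5 0 0 0 75"

```text
time: 27.98
eef_pos: [0.4742, 0.2588, 0.2912]
eef_rot: [-0.002, 1.0, -0.001, -0.001]
force: [-1.2, 0.0, 0.4]
width: 0.752
finger_force: 0.0
```

Run:
```python
from h import *
st(); cv2.imwrite("pics/s7.png",manip.capture("scene"))
```

```text
t27.98 p [0.4742 0.2588 0.2912] x [-1.    -0.004  0.002] y [-0.004  1.    -0.001] z [-0.002 -0.001 -1.   ] w0.752 F [-1.23  0.04  0.37] q [ 0.5   0.1   0.31  1.78 -0.    0.5 ]
```

View pics/s7.png

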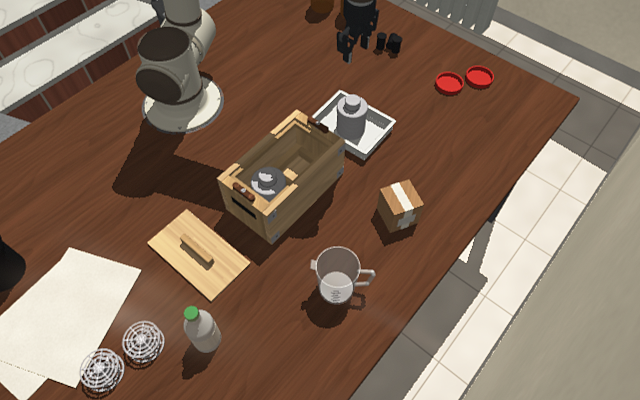

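The heavier tank stands in the tray at (352,118) and the lighter in its well at (266,182). The panel lies flat at (198,252), both buttons are aside, and the bottle, jug and carton have not moved.

```bash
python3 -c "
from plant import manip
print(manip.close_job())"
```

```text
the job is handed in; nothing more can be done
None
```

The job is handed in, with no verdict returned: the heavier tank (about 5 N, against about 2.4 N) stands upright in the tray, the lighter is back in its well, the panel lies flat with its handle up on the clear table, and both buttons are turned aside.

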